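Pack up the last foot of a pump set and hold the wedge tight

TASK

Three corners of the pump set are already packed up, but the foot with no packing still hangs clear of the bed plate. Slide one or two of the loose red slotted packers, as the gap needs, flat under it, each around the stud and right up against it, then slide the yellow forked wedge in on top, thin end first, until you feel it bite between packers and foot partway along its length, without jacking the pump up and without disturbing anything else. Finish still gripping the wedge, holding it tight there so that the nut can be run down; do not let go.

Things in the scene. Friction and masses are not known exactly. Their poses are not given: they have to be found in the camera images.
- bedplate: dark steel plate fixed on the counter, 10 mm thick, under the pump set. Origin: on the axis of the open corner's upright stud (10 mm thick, top 65 mm above counter), at counter level. +x: the way in under the open foot (about the robot's right); +y: along the near edge to the next foot, 220 mm off, already packed. Plate spans x -82 to 304, y -80 to 300 mm
- foot (a point): middle of the open foot's lower front edge; axes as the bed plate's. Foot: grey lug 56 wide (y), 60 deep (x), 8 thick (z), 22 mm of it before the stud's axis; the stud passes up through it. Its height over the plate top is the gap to fill, 13.5 to 22 mm, differing each time. Above the lug only washer, nut and stud; frame and motor begin 60 mm behind the edge
- pump_set: pump on a grey base frame: finned motor at the open foot's end, green pump at the other; 6 kg, 340 (y) x 260 (x) x 225 mm high. Origin: middle of the rear feet's rear edge, at foot underside; axes as the bed plate's. It rests by its weight on the other corners' packing and can rock on its rear feet: some 30 N up at the open foot starts to lift it
- packer1: red plastic slotted packer, one of 3 alike (spares), 110 long (x) x 40 wide (y) x 6 mm thick, 30 g, lying flat. Origin: centre of outline, underside. A 16 mm wide slot runs in from the +x end and closes at x = +7 mm; grip the solid tail (x -55 to 0) across its 40 mm. Against the stud, the origin is 12 mm before the stud's axis and 45 mm of tail stick out
- packer2: red plastic slotted packer, one of 3 alike (spares), 110 long (x) x 40 wide (y) x 6 mm thick, 30 g, lying flat. Origin: centre of outline, underside. A 16 mm wide slot runs in from the +x end and closes at x = +7 mm; grip the solid tail (x -55 to 0) across its 40 mm. Against the stud, the origin is 12 mm before the stud's axis and 45 mm of tail stick out
- packer3: red plastic slotted packer, one of 3 alike (spares), 110 long (x) x 40 wide (y) x 6 mm thick, 30 g, lying flat. Origin: centre of outline, underside. A 16 mm wide slot runs in from the +x end and closes at x = +7 mm; grip the solid tail (x -55 to 0) across its 40 mm. Against the stud, the origin is 12 mm before the stud's axis and 45 mm of tail stick out
- wedge: yellow plastic forked wedge, 110 long (x) x 46 mm wide (y), 60 g, flat side down; 3 mm thick at the +x end, 16.75 at the -x end (1 in 8). Slot 18 wide, 72 deep from the thin end, straddles the stud. Origin: centre of outline, underside. Grip near the thick end. It should bite 12 to 80 mm in, so lay one or two packers to leave it 5 to 12.5 mm. Friction about 0.6
- wedge_tip (a point): middle of the wedge's thin end at the underside (wedge x = +55 mm); axes as the wedge's
- valve: brass ball valve with a blue lever, 80 mm long, 52 high, lying on the counter; bystander. Origin: underside centre
- sealant: white bottle with red cap, 48 mm across, 130 mm high, standing; bystander. Origin: centre of its underside
- spanner: steel spanner lying on the counter; bystander. Origin: underside
There are look-alikes about, which are no part of the job. What is shaped like the packer1 but blue or purple is not meant.

How it is judged (in metres and radians):
On the way, in this order (a step that is already met when the one before it is completed fails the run):
1. a packer lies flat under the open foot, up against the stud (((x of packer1 in the frame of bedplate between -0.024 and -0.006 m and y of packer1 in the frame of bedplate between -0.007 and 0.007 m and angle between the x axis of packer1 and the x axis of bedplate, either way round below 0.15 rad and angle between packer1's own z axis and vertical below 0.08 rad) or (x of packer2 in the frame of bedplate between -0.024 and -0.006 m and y of packer2 in the frame of bedplate between -0.007 and 0.007 m and angle between the x axis of packer2 and the x axis of bedplate, either way round below 0.15 rad and angle between packer2's own z axis and vertical below 0.08 rad) or (x of packer3 in the frame of bedplate between -0.024 and -0.006 m and y of packer3 in the frame of bedplate between -0.007 and 0.007 m and angle between the x axis of packer3 and the x axis of bedplate, either way round below 0.15 rad and angle between packer3's own z axis and vertical below 0.08 rad))), for 0.2 s.
2. the wedge's thin end is under the foot, on top of a packer (x of wedge_tip in the frame of foot above 0.004 m and (contact force between wedge and packer1 above 0.1 N or contact force between wedge and packer2 above 0.1 N or contact force between wedge and packer3 above 0.1 N)), for 0.1 s.
At the end, for the whole second after the job is handed in: Gripped wedge rests on a packer, presses the foot with 2 to 40 N, tip 12 to 80 mm under it, square (0.15 rad). At least one packer flat, 6 to 24 mm before the stud axis, 7 mm sideways; any other likewise or 100 mm off. Foot risen under 2 mm, wedge still (((x of packer1 in the frame of bedplate between -0.024 and -0.006 m and y of packer1 in the frame of bedplate between -0.007 and 0.007 m and angle between the x axis of packer1 and the x axis of bedplate, either way round below 0.15 rad and angle between packer1's own z axis and vertical below 0.08 rad) or (x of packer2 in the frame of bedplate between -0.024 and -0.006 m and y of packer2 in the frame of bedplate between -0.007 and 0.007 m and angle between the x axis of packer2 and the x axis of bedplate, either way round below 0.15 rad and angle between packer2's own z axis and vertical below 0.08 rad) or (x of packer3 in the frame of bedplate between -0.024 and -0.006 m and y of packer3 in the frame of bedplate between -0.007 and 0.007 m and angle between the x axis of packer3 and the x axis of bedplate, either way round below 0.15 rad and angle between packer3's own z axis and vertical below 0.08 rad)) and ((x of packer1 in the frame of bedplate between -0.024 and -0.006 m and y of packer1 in the frame of bedplate between -0.007 and 0.007 m and angle between the x axis of packer1 and the x axis of bedplate, either way round below 0.15 rad and angle between packer1's own z axis and vertical below 0.08 rad) or horizontal distance between packer1 and bedplate above 0.1 m) and ((x of packer2 in the frame of bedplate between -0.024 and -0.006 m and y of packer2 in the frame of bedplate between -0.007 and 0.007 m and angle between the x axis of packer2 and the x axis of bedplate, either way round below 0.15 rad and angle between packer2's own z axis and vertical below 0.08 rad) or horizontal distance between packer2 and bedplate above 0.1 m) and ((x of packer3 in the frame of bedplate between -0.024 and -0.006 m and y of packer3 in the frame of bedplate between -0.007 and 0.007 m and angle between the x axis of packer3 and the x axis of bedplate, either way round below 0.15 rad and angle between packer3's own z axis and vertical below 0.08 rad) or horizontal distance between packer3 and bedplate above 0.1 m) and (contact force between wedge and packer1 above 0.5 N or contact force between wedge and packer2 above 0.5 N or contact force between wedge and packer3 above 0.5 N) and x of wedge_tip in the frame of foot between 0.012 and 0.08 m and y of wedge_tip in the frame of foot between -0.01 and 0.01 m and angle between the x axis of wedge and the x axis of bedplate, either way round below 0.15 rad and angle between wedge's own z axis and vertical below 0.12 rad and contact force between wedge and pump_set between 2 and 40 N and contact force between the fingers and wedge above 3 N and linear speed of wedge below 0.01 m/s and distance of foot from where it was at the start of the episode below 0.002 m); the arm keeps its last pose, push and grip.
It fails at once if the pump is jacked up: the open foot rises more than 2.5 mm (distance of foot from where it was at the start of the episode above 0.0025 m).
It fails at once if a bystander (valve, sealant bottle, spanner) is moved more than 15 mm (distance of any of valve, sealant, spanner from where it was at the start of the episode above 0.015 m).
It also fails if it takes over 72 s, if anything falls off the work surface, if the arm or the gripper's body presses on something with over 40 N, if the wrist force passes 120 N, or if a joint passes its speed limit or range.

ROBOT

A 7-joint arm with a two-finger parallel gripper is mounted at the origin on the work surface. World frame = base frame: x ahead of the robot, y to its left, z up, the work surface at z = 0. Lengths are in mm, angles in rad, forces in N, time in s.
With the tool pointing down it reaches from about 400 to 875 mm from the base axis. Payload 4.4 kg.
Tool frame: the origin (TCP) lies at the very end of the fingers, on their centre line; the grasp point (between the pads) lies 19 mm behind it; z points along the fingers, x is the direction in which the jaws open and shut, and the axes are right-handed (so a half turn about z gives the same grasp; the last joint's range is limited). The gripper opens to 85 mm and grips with 20 to 120 N. Pads are 22 mm wide; open, the fingers measure 114 mm over their backs; the gripper's body (76 mm by 85 mm) begins 54 mm behind the grasp point. The pads swing forward as they close: fully open they stand 13 mm farther back than shut.
Start: joints at [-1.395, 0.628, 0.038, 1.517, -0.027, 0.996, -0.02], TCP at [155.618, 631.111, 231.313] pointing down, gripper open.
Joint ranges: [-3.06, 3.06], [-0.37, 2.12], [-1.25, 1.32], [0.18, 2.47], [-1.1, 4.24], [0.23, 1.98], [-2.94, 2.94]. Speed limits (rad/s): [2.57, 2.57, 3.14, 3.14, 3.14, 3.14, 3.14].

INTERFACE

Orientations are given as [roll, pitch, yaw] about the fixed x, y, z axes, in that order (R = Rz(yaw) Ry(pitch) Rx(roll)).
In Python, from cell import ctrl gives the robot as it stands.
- The arm moves only by the shell command python3 -m creep 'ROWS'. ROWS is text: rows parted by semicolons, each of 7 numbers parted by spaces: the shift along the tool's x, y, z in units of 40 mm (1.0 is 40 mm), then the turn, a rotation vector about the tool's x, y, z in degrees, then the closure, from 0 (fully open) to 1 (shut). In form: x y z rx ry rz grip; .... A call has 1 to 10 rows; each row is the pose to reach, as a shift and turn from the pose commanded when the call began, along the tool's axes at that moment; what a row does not reach only later rows make up. A row lasts 1/12 s, in which the tool goes at most 41.7 mm and 7.16 degrees, less where a joint would pass 70% of its speed; a pose out of reach is approached as far as the arm can. A call with a gripper value outside its range is refused whole. The fingers move at their own pace and stop on an object; the grip force is fixed at half the most. Time passes only in rows, so rows that repeat a pose let the fingers close. It gives the time, the measured TCP pose, the force and the opening at its end, in the units of the state.
- ctrl.read_state(): the state, without advancing time (a new reading comes with each control period).
- ctrl.get_image(name): name is "side" or "top" or "wrist"; returns a dict with "img" (480x640x3 uint8, red, green, blue), "vfov" (degrees; the focal length in pixels is half the picture's height over the tangent of half this angle, whatever the lens; pixels are square), "cx", "cy" (the principal point, pixels), "T" (4x4, takes a point from camera to world coordinates); the wrist camera has in their place "tool_from_camera" (4x4, takes a point from camera to tool coordinates, whose origin is the TCP and whose axes are the tool frame's). Camera axes: x right, y up, looking along -z (the intrinsics and any distortion apply to the point x, -y, -z); pixel columns grow to the right and rows downward; lengths in mm; the calibration is good to about 2 mm. A picture is of the moment at which its call begins: read the wrist's pose just before it. There is no depth.
- ctrl.finish_job(): hands the job in, once; it reports no verdict.
Trained networks look in the newest picture that a camera, given by its name, has taken for a name from the list of things; names that differ only in an ending like _2 or _b are one class to them, and where a whole thing is asked for, a point or a joint stands for the part that bears it (a point fixed in the world has none). Each returns a list of dicts, best first, with "score" (0 to 1); they miss things now and then, are a little off and sometimes report something else, mostly with a low value. They report only what shows in the picture. A call takes as long as a camera call. They do not tell look-alikes from the thing itself.
- ctrl.boxes_of(camera, thing): "rect" ([left, top, right, bottom] in pixels, round what is visible of it).
- ctrl.cut_out(camera, thing): "pixels" (480x640 bool, what is visible of it) and "rect" ([left, top, right, bottom] in pixels, round what is visible of it).
The state is a dict: "clock": time; "qpos": joint angles; "qd": joint speeds; "tau": joint torques, N m; "eef_pos": TCP position; "tool_rot": TCP orientation; "force": force on the tool from outside, world axes, zero at the start; "torque": the same for the moment, N m; "width": finger opening in mm.
Only numpy, scipy, OpenCV 4.12 (cv2) and the standard library are available. Lean on these libraries where they do the work, as an engineer would, in place of code of your own. Each camera call takes 0.05 s, during which the arm holds its last target.

## Working session

There is one attempt and no reset: what is moved stays moved. The work goes in short steps, Python scripts to look and compute and a shell command to move; the robot and the scene stay as the last step left them, time stands still between calls to the robot, and variables do not carry over. Pictures are saved under pics/ and viewed, and the job is handed in when it is done.

```bash
ls; mkdir -p pics; python3 - <<'E'
from cell import ctrl
import cv2,numpy as np
s=ctrl.read_state();print({k:np.round(v,3).tolist() for k,v in s.items()})
for n in ["side","top","wrist"]:
    d=ctrl.get_image(n);cv2.imwrite(f"pics/{n}0.png",d["img"][:,:,::-1])
    print(n,{k:(np.round(v,3).tolist()) for k,v in d.items() if k!="img"})
E
```

```text
pics
{'clock': 0.0, 'qpos': [-1.395, 0.629, 0.038, 1.518, -0.027, 0.996, -0.02], 'qd': [-0.001, -0.001, -0.002, -0.001, 0.001, -0.002, 0.001], 'tau': [-0.0, -56.341, 1.226, -19.345, 0.011, 0.01, -0.0], 'eef_pos': [155.457, 630.472, 230.373], 'tool_rot': [3.142, 0.002, 1.329], 'force': [0.201, 0.185, -0.318], 'torque': [-0.011, -0.009, -0.006], 'width': 85.435}
side {'vfov': 43.775, 'cx': 324.632, 'cy': 238.763, 'T': [[-0.996, 0.06, -0.063, 456.953], [-0.085, -0.519, 0.851, 1146.805], [0.019, 0.853, 0.522, 709.994], [0.0, 0.0, 0.0, 1.0]]}
top {'vfov': 55.04, 'cx': 328.662, 'cy': 234.405, 'T': [[-0.025, 0.984, -0.175, 362.31], [-1.0, -0.024, 0.01, 83.796], [0.006, 0.175, 0.985, 1135.404], [0.0, 0.0, 0.0, 1.0]]}
wrist {'vfov': 62.632, 'cx': 319.255, 'cy': 242.593, 'tool_from_camera': [[1.0, -0.0, 0.001, 0.061], [-0.0, -0.952, -0.307, -79.296], [0.001, 0.307, -0.952, -142.028], [0.0, 0.0, 0.0, 1.0]]}
```

View pics/side0.png

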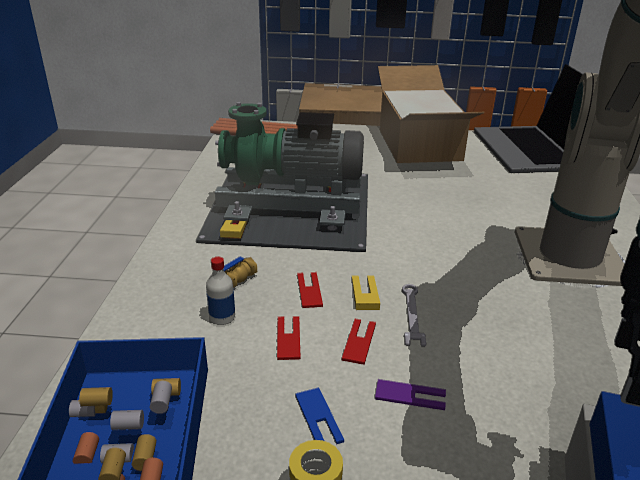

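View pics/top0.png

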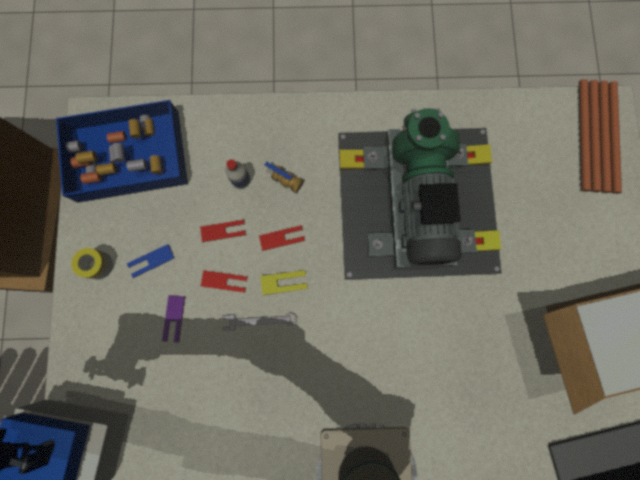

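View pics/wrist0.png

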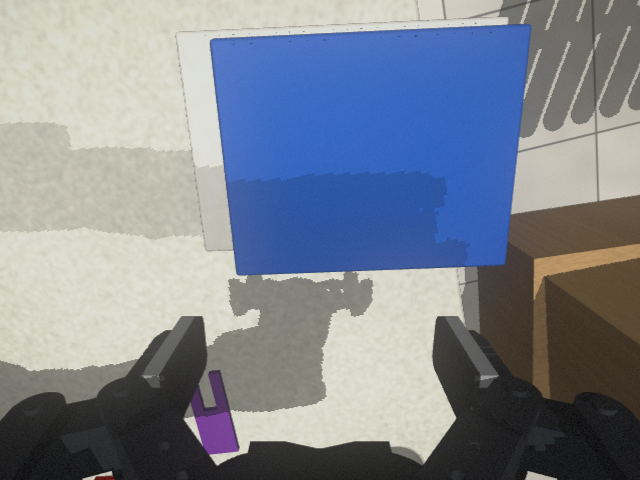

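```bash
cat > h.py <<'E'
from cell import ctrl
import cv2,numpy as np
from scipy.spatial.transform import Rotation as Ro
def tool():
    s=ctrl.read_state();T=np.eye(4);T[:3,:3]=Ro.from_euler('xyz',s['tool_rot']).as_matrix();T[:3,3]=s['eef_pos'];return T
def grab(n,save=None):
    W=tool();d=ctrl.get_image(n)
    if n=='wrist': d['T']=W@np.array(d['tool_from_camera'])
    d['T']=np.array(d['T']);d['f']=240/np.tan(np.radians(d['vfov']/2))
    if save: cv2.imwrite(f'pics/{save}.png',d['img'][:,:,::-1])
    return d
def rays(d,uv):
    uv=np.atleast_2d(uv).astype(float)
    c=np.c_[(uv[:,0]-d['cx'])/d['f'],-(uv[:,1]-d['cy'])/d['f'],-np.ones(len(uv))]
    return c@d['T'][:3,:3].T
def toz(d,uv,z):
    r=rays(d,uv);o=d['T'][:3,3];return o+r*((z-o[2])/r[:,2])[:,None]
def toax(d,uv,ax,v):
    r=rays(d,uv);o=d['T'][:3,3];return o+r*((v-o[ax])/r[:,ax])[:,None]
def proj(d,P):
    P=np.atleast_2d(P);c=(P-d['T'][:3,3])@d['T'][:3,:3]
    return np.c_[d['cx']+d['f']*c[:,0]/-c[:,2],d['cy']-d['f']*c[:,1]/-c[:,2]]
def meas(d,mask,z):
    """min-area rect of mask projected on plane z: centre, long axis dir angle, sizes"""
    m=mask.astype(np.uint8);n,l,st,_=cv2.connectedComponentsWithStats(m)
    k=1+np.argmax(st[1:,4]);cs,_=cv2.findContours((l==k).astype(np.uint8),cv2.RETR_EXTERNAL,cv2.CHAIN_APPROX_NONE)
    c=max(cs,key=cv2.contourArea)[:,0,:]
    P=toz(d,c,z)[:,:2].astype(np.float32)
    r=cv2.minAreaRect(P);b=cv2.boxPoints(r);e=[b[1]-b[0],b[2]-b[1]]
    e=max(e,key=np.linalg.norm);
    if e[1]>0:e=-e
    return np.array(r[0]),np.degrees(np.arctan2(e[1],e[0])),sorted(r[1])
E
python3 - <<'E'
from h import *
for n in ['top','side']:
    d=grab(n)
    for t,z in [('packer1',6),('wedge',8),('valve',20),('sealant',60),('spanner',3),('bedplate',10),('foot',30)]:
        try:
            for o in ctrl.cut_out(n,t)[:5]:
                c,a,s=meas(d,o['pixels'],z);print(n,t,round(o['score'],2),np.round(o['rect']),c.round(1),a.round(1),np.round(s,1))
        except Exception as e: print(n,t,e)
E
```

```text
top packer1 0.87 [200. 221. 244. 242.] [578.  336.9] -81.7 [ 43.1 110.3]
top packer1 0.78 [164. 296. 187. 341.] [365.7 452.4] -6.2 [ 40.4 107.9]
top packer1 0.72 [258. 226. 303. 250.] [557.  189.9] -77.5 [ 40.6 108.5]
top packer1 0.66 [126. 245. 174. 278.] [507.9 513.9] -64.0 [ 43.1 112. ]
top packer1 0.56 [202. 272. 250. 295.] [453.2 332.8] -99.5 [ 39.8 109.2]
top wedge 0.91 [259. 270. 308. 295.] [446.  185.9] -85.1 [ 49.8 112.2]
top wedge 0.58 [224. 159. 251. 190.] [725.3 302.7] -154.4 [53.1 86.8]
top valve 0.9 [264. 161. 303. 192.] [711.1 186.2] -123.8 [ 43.5 110.9]
top valve 0.31 [198. 219. 243. 242.] [576.1 333.8] -82.0 [ 40.8 109.6]
top sealant 0.82 [224. 161. 250. 190.] [708.7 292.4] -147.6 [48.3 80.8]
top spanner 0.87 [222. 316. 295. 329.] [357.9 245.6] -86.8 [ 37.9 178. ]
top spanner 0.31 [257. 272. 309. 295.] [447.4 186.2] -83.8 [ 47.3 112.1]
top bedplate 0.96 [336. 126. 503. 280.] [ 590.6 -153.1] -89.4 [282.8 388.9]
top foot 0.72 [364. 106. 477. 269.] [ 678.3 -150.2] -179.4 [266.5 410.9]
side packer1 0.87 [375. 380. 447. 412.] [366.4 454.7] -5.4 [ 48.5 109.8]
side packer1 0.73 [274. 315. 302. 360.] [577.4 338.1] -81.2 [ 40.3 121.7]
side packer1 0.6 [342. 319. 376. 369.] [452.  335.5] -98.8 [ 42.  115.9]
side packer1 0.59 [299. 272. 320. 310.] [555.6 192.6] -78.5 [ 41.2 115.9]
side packer1 0.58 [297. 388. 342. 440.] [507.3 514.8] -65.8 [ 43.  113.8]
side wedge 0.63 [352. 276. 378. 308.] [444.5 193. ] -82.9 [ 48.6 109.1]
side valve 0.65 [194. 170. 367. 250.] [ 637.2 -128.8] -89.4 [376.7 399.6]
side valve 0.6 [225. 256. 260. 286.] [703.  158.8] -121.5 [65.  91.9]
side sealant 0.83 [206. 258. 234. 323.] [711.7 280.4] -75.5 [ 48.2 209.4]
side spanner 0.97 [403. 285. 428. 346.] [352.9 240.9] -90.0 [ 37.8 183.6]
side bedplate 0.82 [193. 172. 366. 254.] [ 640.8 -143.9] -89.2 [380.3 398.2]
side foot 0.94 [215. 101. 366. 227.] [ 681.8 -430. ] -85.2 [439.  838.4]
```

```bash
cat >> h.py <<'E'
def plan(p,yaw=None,tilt=0):
    """units for creep from current pose to world p (mm), yaw deg, tilt deg about tool x (positive leans tool z towards -y_tool... checked)"""
    W=tool();dl=W[:3,:3].T@(np.array(p,float)-W[:3,3])/40
    out=np.round(dl,3).tolist()
    if yaw is not None:
        T=Ro.from_euler('xyz',[180,0,yaw],degrees=True)*Ro.from_euler('x',tilt,degrees=True)
        rv=(Ro.from_matrix(W[:3,:3]).inv()*T).as_rotvec(degrees=True);out+=np.round(rv,2).tolist()
    return out
E
python3 -m creep '-9.72 10.78 0.75 0 0 76 0;-9.72 10.78 0.75 0 0 76 0;-9.72 10.78 0.75 0 0 76 0;-9.72 10.78 0.75 0 0 76 0;-9.72 10.78 0.75 0 0 76 0;-9.72 10.78 0.75 0 0 76 0;-9.72 10.78 0.75 0 0 76 0;-9.72 10.78 0.75 0 0 76 0;-9.72 10.78 0.75 0 0 76 0;-9.72 10.78 0.75 0 0 76 0'
python3 -c "
from h import *
print(plan([480,150,200],0.6))"
```

```text
clock: 1.78
eef_pos: [389.8, 285.0, 210.1]
tool_rot: [-3.141, -0.001, 0.073]
force: [0.8, 0.5, -0.1]
width: 85.4
[2.002, 3.531, 0.251, -0.05, -0.04, 3.59]
```

```bash
python3 -c "
from h import *
grab('wrist','w1')"
python3 -m creep '2 3.53 0.25 0 0 3.6 0;2 3.53 0.25 0 0 3.6 0;2 3.53 0.25 0 0 3.6 0;2 3.53 0.25 0 0 3.6 0;2 3.53 0.25 0 0 3.6 0;2 3.53 0.25 0 0 3.6 0'
python3 -c "
from h import *
grab('wrist','w2')
print(plan([480,82,60],0.6,40)),print(plan([480,82,60],0.6,-40))"
```

```text
clock: 2.33
eef_pos: [481.1, 149.6, 199.9]
tool_rot: [3.141, -0.001, 0.011]
force: [-0.2, 0.4, -0.6]
width: 85.8
[-0.022, 1.746, 3.493, 39.98, 0.1, 0.22]
[-0.022, 1.746, 3.493, -40.02, -0.06, 0.23]
```

View pics/w1.png

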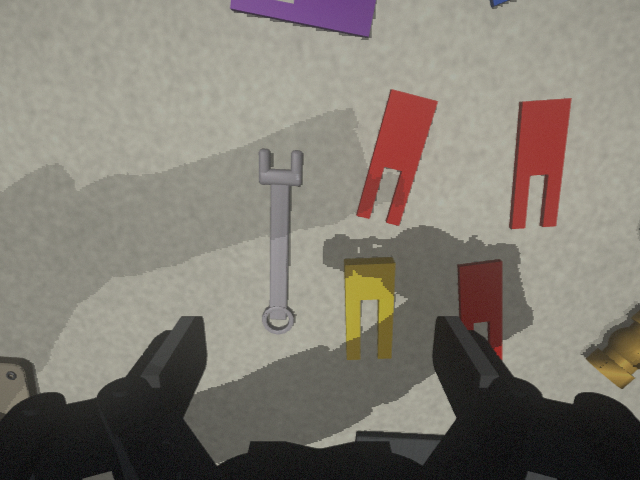

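View pics/w2.png

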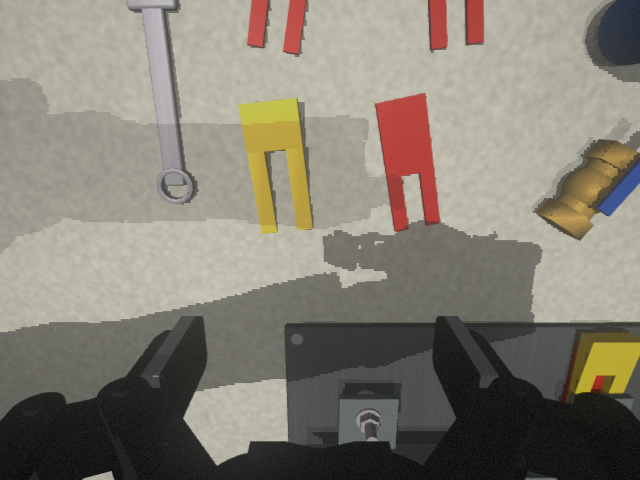

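```bash
python3 - <<'E'
from h import *
d=grab('wrist')
for t,z in [('packer1',6),('wedge',8)]:
    for o in ctrl.cut_out('wrist',t)[:5]:
        c,a,s=meas(d,o['pixels'],z);print(t,round(o['score'],2),np.round(o['rect']),c.round(1),a.round(1),np.round(s,1))
print('plate corner',toz(d,[[286,324]],10),'wedge plate?')
print('stud',toz(d,[[370,420]],50),'foot front L R',toz(d,[[340,402],[397,400]],32))
E
python3 -m creep '0 1.75 3.5 -40 0 0.2 0;0 1.75 3.5 -40 0 0.2 0;0 1.75 3.5 -40 0 0.2 0;0 1.75 3.5 -40 0 0.2 0;0 1.75 3.5 -40 0 0.2 0;0 1.75 3.5 -40 0 0.2 0;0 1.75 3.5 -40 0 0.2 0;0 1.75 3.5 -40 0 0.2 0'
python3 -c "
from h import *
print(tool());grab('wrist','w3')"
```

```text
packer1 0.77 [432.   0. 488.  53.] [568.1 296. ] -83.4 [13.5 36.5]
packer1 0.76 [251.   3. 309.  61.] [460.3 293.2] -99.0 [13.  40.1]
packer1 0.68 [378.  98. 439. 232.] [555.5 188.9] -77.3 [ 41.3 110.4]
packer1 0.53 [238. 100. 313. 239.] [444.4 184.5] -83.2 [ 48.5 109.5]
wedge 0.63 [242.  98. 314. 237.] [444.9 184.7] -83.4 [ 47.3 108.7]
wedge 0.51 [376.  98. 442. 236.] [554.9 188.7] -77.6 [ 41.  109.5]
plate corner [[449.27404734  41.64270328  10.        ]] wedge plate?
stud [[528.18000838 -32.83821115  50.        ]] foot front L R [[501.59289672 -28.53951957  32.        ]
 [555.55062623 -25.36158007  32.        ]]
clock: 3.2
eef_pos: [480.5, 84.1, 58.8]
tool_rot: [2.443, 0.0, 0.018]
force: [-0.3, -0.9, 0.4]
width: 85.8
[[ 9.99834573e-01  1.41462901e-02  1.14327816e-02  4.80469555e+02]
 [ 1.81855471e-02 -7.65934846e-01 -6.42660951e-01  8.40867289e+01]
 [-3.34502444e-04  6.42762549e-01 -7.66065398e-01  5.88322563e+01]
 [ 0.00000000e+00  0.00000000e+00  0.00000000e+00  1.00000000e+00]]
```

View pics/w3.png

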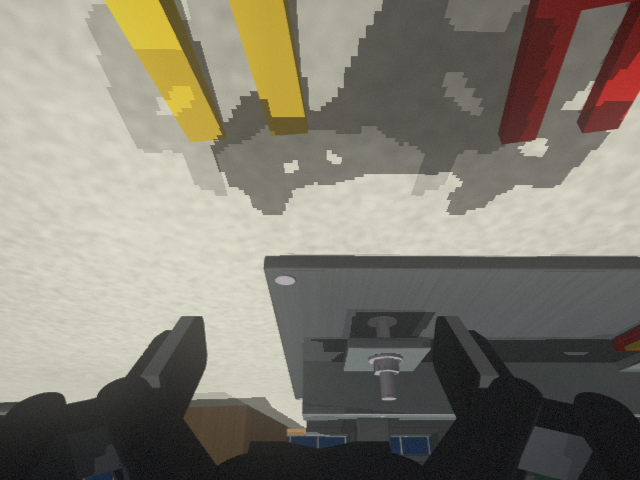

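```bash
python3 -c "
import cv2
i=cv2.imread('pics/w3.png')[290:420,290:450];i=cv2.rotate(i,cv2.ROTATE_180)
cv2.imwrite('pics/w3c.png',cv2.resize(i,None,fx=4.5,fy=4.5,interpolation=cv2.INTER_CUBIC))"
```

```text
(no output)
```

View pics/w3c.png

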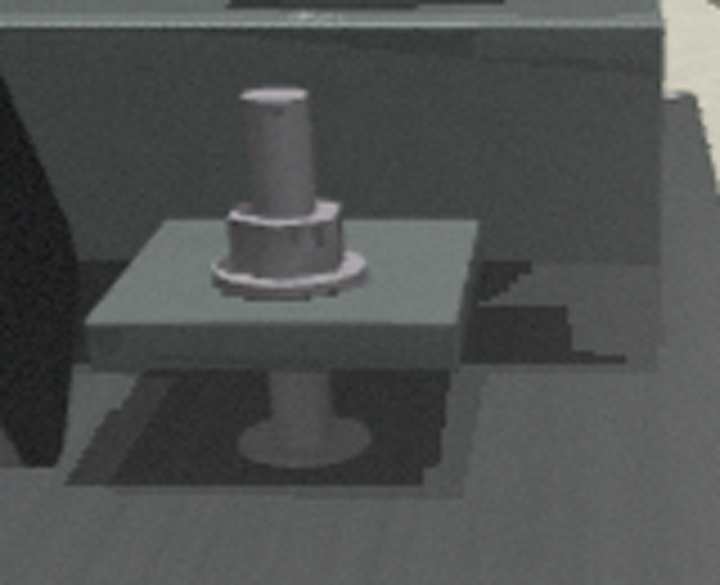

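```bash
python3 - <<'E'
from h import *
d=grab('wrist','w4')
g=d['img'].mean(2)
for u in (340,388,415):print(u,'rows248-276',g[248:276,u-2:u+3].mean(1).round().astype(int).tolist())
for u in (365,400,420):print(u,'rows325-356',g[325:356,u-2:u+3].mean(1).round().astype(int).tolist())
e=toz(d,[[388,268.5],[320,268.5],[460,268.5]],10);print('edge top',e.round(1));print('edge bottom z0',toz(d,[[388,256.5]],0).round(1))
print('stud base',toz(d,[[381.7,321.7]],10).round(1))
ye=e[0,1]-60
for v in (336,336.6,337,347.2):print(v,toax(d,[[388,v]],1,ye).round(2))
E
```

```text
340 rows248-276 [206, 206, 207, 180, 109, 73, 70, 71, 71, 71, 72, 73, 73, 72, 72, 73, 81, 91, 99, 100, 98, 99, 97, 98, 98, 97, 97, 96]
388 rows248-276 [197, 198, 200, 174, 172, 86, 70, 71, 72, 72, 73, 72, 73, 73, 68, 68, 74, 90, 100, 99, 99, 99, 99, 99, 98, 97, 98, 96]
415 rows248-276 [205, 208, 207, 181, 175, 87, 70, 71, 71, 71, 72, 71, 72, 71, 72, 72, 72, 88, 97, 97, 98, 96, 97, 97, 97, 96, 96, 97]
365 rows325-356 [50, 47, 49, 48, 48, 48, 48, 49, 48, 48, 58, 64, 66, 68, 67, 67, 67, 68, 70, 67, 94, 118, 119, 118, 119, 119, 118, 119, 120, 118, 118]
400 rows325-356 [49, 46, 48, 47, 48, 47, 49, 48, 49, 47, 56, 61, 61, 65, 65, 66, 66, 68, 67, 68, 99, 116, 119, 118, 120, 119, 116, 86, 80, 80, 124]
420 rows325-356 [59, 58, 57, 59, 65, 65, 73, 71, 78, 68, 61, 64, 65, 63, 64, 67, 66, 66, 66, 66, 98, 117, 118, 117, 119, 119, 119, 118, 118, 118, 117]
edge top [[520.7  34.8  10. ]
 [481.6  34.2  10. ]
 [562.2  35.5  10. ]]
edge bottom z0 [[522.2  31.4   0. ]]
stud base [[529.7 -50.   10. ]]
336 [[528.7  -25.19  29.58]]
336.6 [[528.66 -25.19  30.  ]]
337 [[528.63 -25.19  30.27]]
347.2 [[527.99 -25.19  37.28]]
```

```bash
python3 - <<'E'
from h import *
d=grab('wrist')
e=toz(d,[[388,264.9]],10);print('edge top',e.round(1),'bot',toz(d,[[388,252.7]],0).round(1))
ye=e[0,1]-60
for v in (334.8,344.9):print(v,toax(d,[[388,v]],1,ye).round(2))
# edge corner feet
print(toax(d,[[449-90/4.5,335],[449-458/4.5,335]],1,ye).round(1), toz(d,[[266,263]],10))
# fit camera pitch correction so that plate edge top/bottom & foot faces agree: try
T0=d['T'].copy()
for da in (-1,-.5,0,.5,1):
  for dz in (-3,0,3):
    d['T']=T0.copy();d['T'][:3,:3]=Ro.from_euler('x',da,degrees=True).as_matrix()@T0[:3,:3];d['T'][2,3]+=dz
    e=toz(d,[[388,264.9]],10)[0];b=toz(d,[[388,252.7]],0)[0];z=toax(d,[[388,334.8],[388,344.9]],1,e[1]-60)[:,2]
    print(da,dz,'edge mismatch',(e[1]-b[1]).round(2),'gap',(z-10).round(2),'thick',(z[1]-z[0]).round(2))
E
```

```text
edge top [[520.5  36.8  10. ]] bot [[521.9  33.6   0. ]]
334.8 [[528.17 -23.18  30.46]]
344.9 [[527.53 -23.18  37.36]]
[[555.8 -23.2  30.5]
 [500.7 -23.2  30.7]] [[451.05989269  38.25813448  10.        ]]
-1 -3 edge mismatch 3.41 gap [21.56 28.45] thick 6.89
-1 0 edge mismatch 3.01 gap [22.72 29.76] thick 7.04
-1 3 edge mismatch 2.61 gap [23.88 31.08] thick 7.19
-0.5 -3 edge mismatch 3.5 gap [20.43 27.25] thick 6.82
-0.5 0 edge mismatch 3.11 gap [21.58 28.55] thick 6.97
-0.5 3 edge mismatch 2.72 gap [22.72 29.84] thick 7.12
0 -3 edge mismatch 3.57 gap [19.32 26.08] thick 6.75
0 0 edge mismatch 3.2 gap [20.46 27.36] thick 6.9
0 3 edge mismatch 2.82 gap [21.59 28.63] thick 7.04
0.5 -3 edge mismatch 3.64 gap [18.24 24.93] thick 6.69
0.5 0 edge mismatch 3.27 gap [19.36 26.19] thick 6.83
0.5 3 edge mismatch 2.91 gap [20.47 27.45] thick 6.97
1 -3 edge mismatch 3.69 gap [17.17 23.79] thick 6.63
1 0 edge mismatch 3.34 gap [18.27 25.04] thick 6.77
1 3 edge mismatch 2.99 gap [19.38 26.29] thick 6.91
```

```bash
python3 - <<'E'
from h import *
from scipy.optimize import least_squares
d=grab('wrist');T0=d['T'].copy()
c=lambda x,y:(449.5-x/4.5,419.5-y/4.5)
obs=[ # bedx, bedy, z(or ('g',dz)), u,v ; None=unused
('edgebot',-82,-13,0,None,252.7),('edgetop',-82,-13,10,None,264.9),
('disc',0,0,10,*c(305,438)),
('fbL',-22,28,('g',0),None,334.9),('ftL',-22,28,('g',8),*c(87,323)),('ftR',-22,-28,('g',8),*c(462,323)),
('frL',38,28,('g',8),*c(165,220)),('frR',38,-28,('g',8),*c(480,220)),
('studtop',0,0,65,*c(275,95)),('corner',-82,-80,10,266,264)]
def model(p,full=False):
    rx,ry,rz,tx,ty,tz,g,ox,oy,yaw=p
    d['T']=T0.copy();d['T'][:3,:3]=Ro.from_euler('xyz',[rx,ry,rz],degrees=True).as_matrix()@T0[:3,:3];d['T'][:3,3]+=[tx,ty,tz]
    a=np.radians(-89.4+yaw);X=np.array([np.cos(a),np.sin(a)]);Y=np.array([-X[1],X[0]])
    r=[]
    for n,bx,by,z,u,v in obs:
        zz=10+g+z[1] if isinstance(z,tuple) else z
        P=np.r_[np.array([ox,oy])+bx*X+by*Y,zz];q=proj(d,P)[0]
        r+= [0 if u is None else q[0]-u, q[1]-v]
    return np.array(r)
def res(p):
    return np.r_[model(p), p[:3]/0.5, np.array(p[3:6])/2]
s=least_squares(res,[0]*6+[19,528,-45,0],loss='soft_l1')
print(np.round(s.x,2));print([(o[0],*x) for o,x in zip(obs,model(s.x).reshape(-1,2).round(1).tolist())])
J=s.jac;C=np.linalg.pinv(J.T@J);print('sd',np.sqrt(np.diag(C)).round(2))
E
```

```text
[ 4.300e-01  2.600e-01 -0.000e+00  0.000e+00  0.000e+00  7.700e-01
  1.917e+01  5.286e+02 -4.660e+01 -1.540e+00]
[('edgebot', 0.0, -0.6), ('edgetop', 0.0, 2.1), ('disc', 0.1, -1.7), ('fbL', 0.0, 0.9), ('ftL', 2.1, -0.3), ('ftR', 1.6, -1.3), ('frL', -0.8, 0.6), ('frR', -1.1, -0.2), ('studtop', 0.1, -0.5), ('corner', -0.9, 1.1)]
sd [0.36 0.43 0.5  2.   2.   1.81 0.74 3.25 2.83 0.83]
```

```bash
python3 -c "
from h import *
print(plan([547,226,100],12.6))"
```

```text
[1.684, -2.152, -3.05, 39.7, 4.03, -11.6]
```

```bash
python3 -m creep '1.68 -2.15 -3.05 39.7 4 -11.6 0.42;1.68 -2.15 -3.05 39.7 4 -11.6 0.42;1.68 -2.15 -3.05 39.7 4 -11.6 0.42;1.68 -2.15 -3.05 39.7 4 -11.6 0.42;1.68 -2.15 -3.05 39.7 4 -11.6 0.42;1.68 -2.15 -3.05 39.7 4 -11.6 0.42;1.68 -2.15 -3.05 39.7 4 -11.6 0.42;1.68 -2.15 -3.05 39.7 4 -11.6 0.42'
python3 - <<'E'
from h import *
print(plan([547,226,8],12.6))
d=grab('wrist','w5')
for o in ctrl.cut_out('wrist','packer1')[:4]:
    c,a,s=meas(d,o['pixels'],6);print(round(o['score'],2),np.round(o['rect']),c.round(1),a.round(1),np.round(s,1))
E
```

```text
clock: 4.07
eef_pos: [548.2, 221.9, 100.5]
tool_rot: [3.139, 0.0, 0.213]
force: [-0.2, 0.3, -1.1]
width: 49.2
[-0.006, -0.113, 2.312, 0.15, 0.0, -0.42]
0.97 [132.   1. 236. 134.] [449.8 312.5] -98.7 [42.8 73.6]
0.69 [370.   0. 467. 170.] [579.2 324.2] -82.0 [40.8 88.4]
0.65 [288. 212. 352. 367.] [555.8 189.6] -77.7 [ 40.4 111.6]
```

View pics/w5.png

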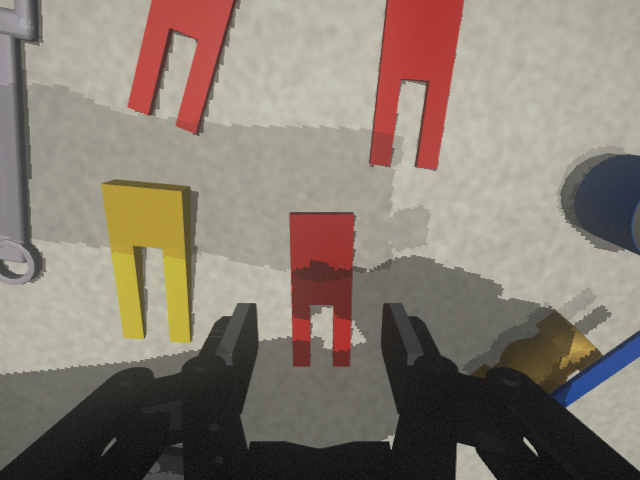

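```bash
python3 -m creep '0 -0.12 1 0 0 -0.3 0.42;0 -0.12 2 0 0 -0.3 0.42;0 -0.12 2.3 0 0 -0.3 0.42;0 -0.12 2.3 0 0 -0.3 0.42;0 -0.12 2.3 0 0 -0.3 0.42'
python3 -m creep '0 0 0.05 0 0 0 0.42;0 0 0.1 0 0 0 0.42;0 0 0.1 0 0 0 0.42'
python3 -m creep '0 0 0.05 0 0 0 0.42;0 0 0.1 0 0 0 0.42;0 0 0.1 0 0 0 0.42'
```

```text
clock: 4.58
eef_pos: [544.2, 232.9, 5.6]
tool_rot: [3.138, 0.004, 0.23]
force: [-0.6, -0.0, 0.3]
width: 49.7
clock: 4.83
eef_pos: [544.8, 232.0, 2.4]
tool_rot: [3.139, 0.003, 0.229]
force: [-0.1, 0.3, -0.2]
width: 50.1
clock: 5.08
eef_pos: [544.8, 231.5, -2.1]
tool_rot: [3.139, 0.003, 0.228]
force: [0.4, -0.3, -1.0]
width: 49.3
```

```bash
python3 -m creep '0 0.05 0.03 0 0 0 0.42;0 0.1 0.06 0 0 0 0.42;0 0.1 0.06 0 0 0 0.42'
python3 -m creep '0 0 0.03 0 0 0 0.42;0 0 0.06 0 0 0 0.42;0 0 0.06 0 0 0 0.42'
```

```text
clock: 5.33
eef_pos: [545.3, 230.7, -2.9]
tool_rot: [-3.14, 0.002, 0.23]
force: [-5.0, 4.2, 11.8]
width: 49.6
clock: 5.58
eef_pos: [545.4, 230.7, -3.0]
tool_rot: [-3.139, 0.002, 0.23]
force: [-8.5, 2.4, 29.8]
width: 49.5
```

```bash
python3 -m creep '0 0.05 -0.13 0 0 0 0.42;0 0.05 -0.13 0 0 0 0.42;0 0.05 -0.13 0 0 0 0.42'
python3 -m creep '0 0 0 0 0 0 0.6;0 0 0 0 0 0 0.8;0 0 0 0 0 0 0.9;0 0 0 0 0 0 0.9'
```

```text
clock: 5.83
eef_pos: [546.7, 225.4, -1.4]
tool_rot: [3.139, 0.002, 0.227]
force: [-1.1, -0.1, -0.7]
width: 49.9
clock: 6.17
eef_pos: [547.8, 225.7, -1.0]
tool_rot: [3.139, 0.0, 0.227]
force: [0.0, -0.2, 9.4]
width: 37.8
```

```bash
python3 -m creep '0 0 -0.7 0 0 0 0.9;0 0 -1.5 0 0 0 0.9;0 0 -1.5 0 0 0 0.9;0 0 -1.5 0 0 0 0.9;0 0 -1.5 0 0 0 0.9'
python3 - <<'E'
from h import *
print(tool()[:3,3],plan([526.6,95,60],0.8))
d=grab('wrist','w6')
for o in ctrl.cut_out('wrist','packer1')[:4]:
    c,a,s=meas(d,o['pixels'],65);print(round(o['score'],2),np.round(o['rect']),c.round(1),a.round(1),np.round(s,1))
E
```

```text
clock: 6.58
eef_pos: [545.8, 225.8, 57.6]
tool_rot: [3.139, 0.004, 0.228]
force: [-0.3, -0.4, -0.2]
width: 37.7
[545.83168514 225.77213137  57.64584229] [-1.207, 3.076, -0.046, 0.18, 0.22, 12.26]
0.93 [ 98.   1. 219. 145.] [473.6 307.5] -99.0 [29.2 45.9]
0.9 [266. 284. 372. 447.] [549.6 207.8] -76.5 [40.2 74.7]
0.89 [384.   2. 506. 189.] [563.7 316.4] -81.9 [28.7 57.6]
0.6 [501. 360. 639. 468.] [673.6 214.6] -26.2 [28.7 62. ]
```

View pics/w6.png

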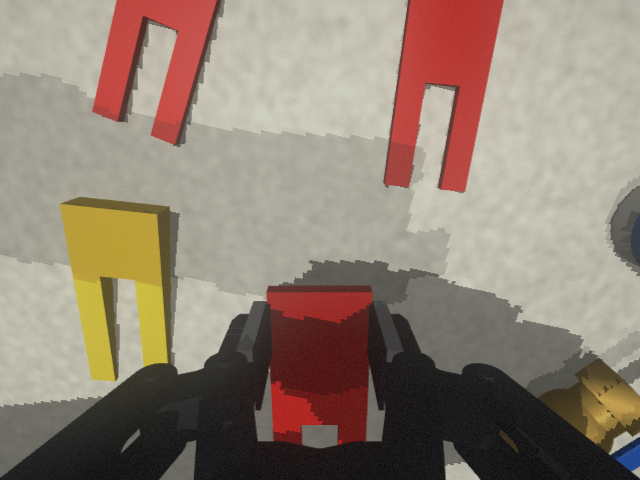

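```bash
python3 -m creep '-1.2 3.08 0 0 0 12.3 0.9;-1.2 3.08 0 0 0 12.3 0.9;-1.2 3.08 0 0 0 12.3 0.9;-1.2 3.08 0 0 0 12.3 0.9;-1.2 3.08 0 0 0 12.3 0.9;-1.2 3.08 0 0 0 12.3 0.9;-1.2 3.08 0 0 0 12.3 0.9'
python3 - <<'E'
from h import *
print(tool()[:3,3],plan([526.6,95,12],0.8))
d=grab('wrist','w7'); d=grab('side','s7')
i=d['img'][170:270,250:410,::-1];cv2.imwrite('pics/s7c.png',cv2.resize(i,None,fx=5,fy=5,interpolation=cv2.INTER_CUBIC))
E
```

```text
clock: 7.27
eef_pos: [527.5, 96.7, 58.2]
tool_rot: [3.14, 0.003, 0.015]
force: [0.2, 0.2, -1.2]
width: 37.6
[527.4523762   96.72268758  58.23260486] [-0.019, 0.041, 1.156, 0.11, 0.17, 0.06]
```

View pics/w7.png

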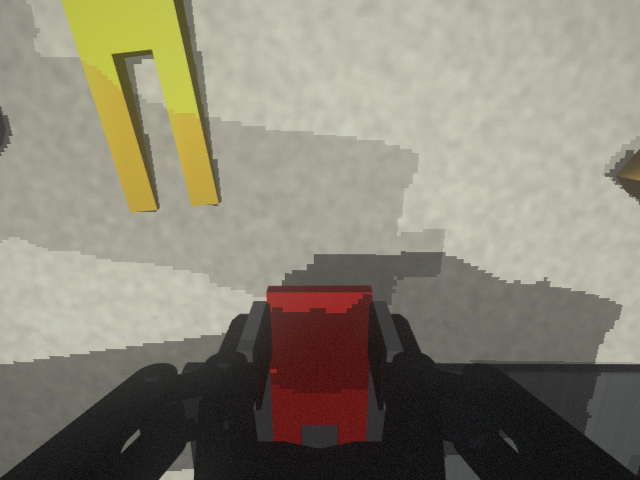

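View pics/s7c.png

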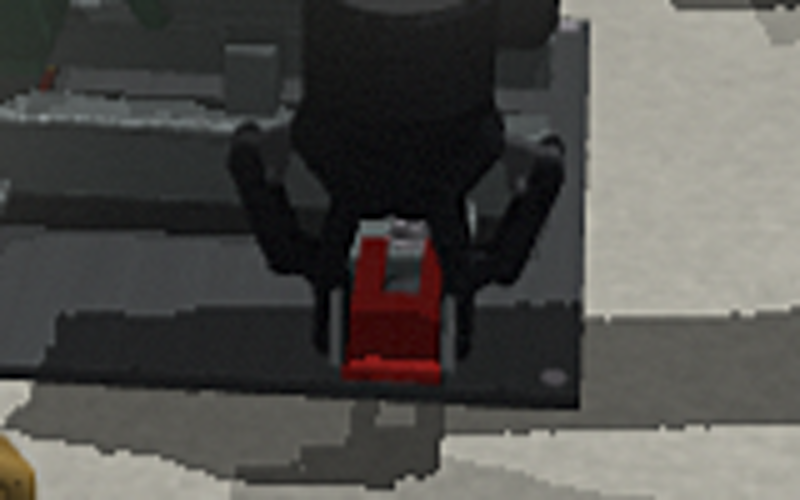

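```bash
python3 -m creep '0 0 0.6 0 0 0 0.9;0 0 1.15 0 0 0 0.9;0 0 1.15 0 0 0 0.9;0 0 1.15 0 0 0 0.9'
python3 -m creep '0 0 0.03 0 0 0 0.9;0 0 0.05 0 0 0 0.9;0 0 0.05 0 0 0 0.9'
```

```text
clock: 7.7
eef_pos: [526.5, 95.9, 12.1]
tool_rot: [3.139, 0.005, 0.015]
force: [0.3, -0.0, -0.0]
width: 37.7
clock: 7.95
eef_pos: [528.1, 95.3, 11.8]
tool_rot: [3.139, 0.001, 0.014]
force: [-0.3, 0.1, -0.5]
width: 37.6
```

```bash
python3 -m creep '0 0.3 0 0 0 0 0.9;0 0.6 0 0 0 0 0.9;0 0.9 0 0 0 0 0.9;0 0.9 0 0 0 0 0.9'
python3 -m creep '0 0.3 0 0 0 0 0.9;0 0.6 0 0 0 0 0.9;0 0.9 0 0 0 0 0.9;0 0.9 0 0 0 0 0.9'
```

```text
clock: 8.28
eef_pos: [528.1, 53.9, 11.4]
tool_rot: [3.136, 0.002, 0.008]
force: [-1.4, -0.7, -0.3]
width: 37.6
clock: 8.62
eef_pos: [528.5, 18.7, 11.2]
tool_rot: [3.136, 0.002, 0.009]
force: [0.2, 0.6, -0.7]
width: 37.7
```

```bash
python3 -c "
from h import *
d=grab('side');i=d['img'][170:270,250:410,::-1];cv2.imwrite('pics/s8c.png',cv2.resize(i,None,fx=5,fy=5,interpolation=cv2.INTER_CUBIC))"
python3 -m creep '0 0.1 0 0 0 0 0.9;0 0.2 0 0 0 0 0.9;0 0.2 0 0 0 0 0.9'
python3 -m creep '0 0.05 0 0 0 0 0.9;0 0.1 0 0 0 0 0.9;0 0.1 0 0 0 0 0.9'
```

```text
clock: 8.92
eef_pos: [528.5, 14.5, 11.1]
tool_rot: [3.138, 0.002, 0.013]
force: [0.7, -0.5, -0.0]
width: 37.7
clock: 9.17
eef_pos: [528.6, 10.8, 11.1]
tool_rot: [3.138, 0.002, 0.013]
force: [-0.2, 0.9, -0.6]
width: 37.9
```

View pics/s8c.png

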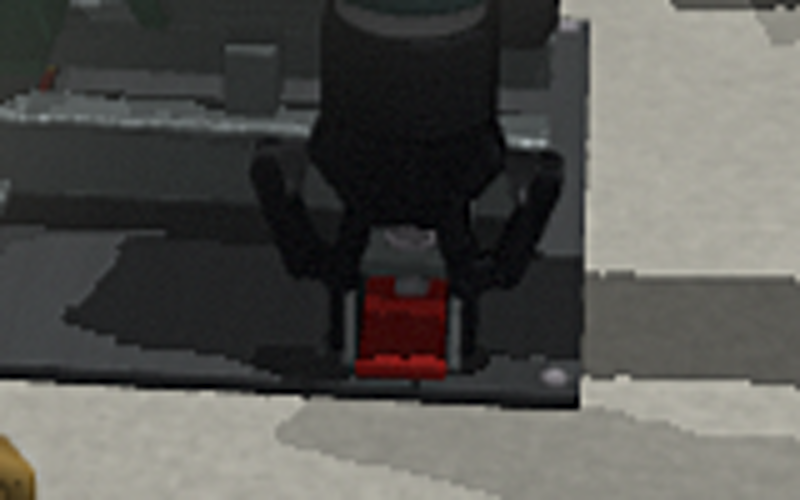

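```bash
python3 -m creep '0 0.05 0 0 0 0 0.9;0 0.1 0 0 0 0 0.9;0 0.1 0 0 0 0 0.9'
python3 -m creep '0 0.05 0 0 0 0 0.9;0 0.1 0 0 0 0 0.9;0 0.1 0 0 0 0 0.9'
```

```text
clock: 9.42
eef_pos: [528.6, 6.5, 11.2]
tool_rot: [3.138, 0.002, 0.013]
force: [0.6, -0.6, -0.3]
width: 37.8
clock: 9.67
eef_pos: [528.5, 5.6, 11.1]
tool_rot: [-3.141, 0.003, 0.015]
force: [0.8, 5.8, -0.1]
width: 37.6
```

```bash
python3 -m creep '0 0.04 0 0 0 0 0.9;0 0.04 0 0 0 0 0.9'
python3 -c "
from h import *
d=grab('side');i=d['img'][170:270,250:410,::-1];cv2.imwrite('pics/s9c.png',cv2.resize(i,None,fx=5,fy=5,interpolation=cv2.INTER_CUBIC))"
```

```text
clock: 9.83
eef_pos: [528.4, 5.5, 11.1]
tool_rot: [-3.14, 0.003, 0.017]
force: [-0.3, 8.5, -0.5]
width: 37.6
```

View pics/s9c.png

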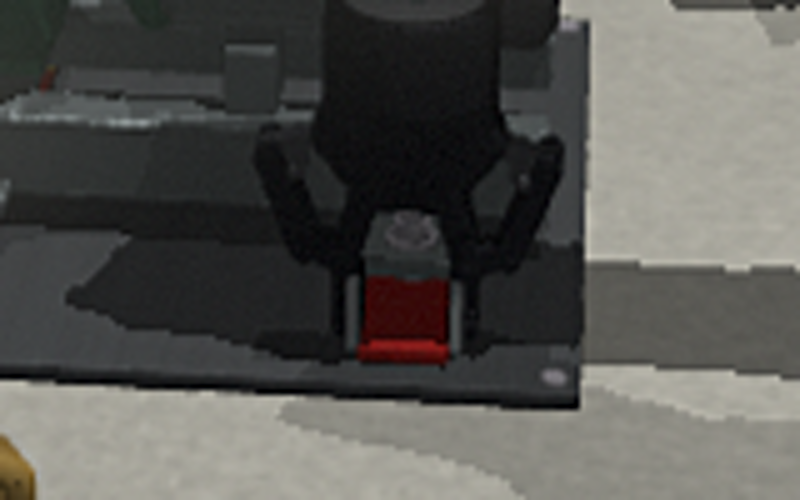

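```bash
python3 -m creep '0 -0.05 0.03 0 0 0 0.9;0 -0.05 0.05 0 0 0 0.9;0 -0.05 0.05 0 0 0 0.6;0 -0.05 0.05 0 0 0 0.42;0 -0.05 0.05 0 0 0 0.42;0 -0.05 0.05 0 0 0 0.42'
python3 -m creep '0 -0.05 -0.5 0 0 0 0.42;0 -0.3 -1.5 0 0 0 0.42;0 -2.5 -2.5 0 0 0 0.42;0 -2.5 -2.5 0 0 0 0.42;0 -2.5 -2.5 0 0 0 0.42;0 -2.5 -2.5 0 0 0 0.42'
python3 - <<'E'
from h import *
print(tool()[:3,3])
d=grab('wrist','w10')
for o in ctrl.cut_out('wrist','packer1')[:4]:
    c,a,s=meas(d,o['pixels'],6);print(round(o['score'],2),np.round(o['rect']),c.round(1),a.round(1),np.round(s,1))
d=grab('side');i=d['img'][170:270,250:410,::-1];cv2.imwrite('pics/s10c.png',cv2.resize(i,None,fx=5,fy=5,interpolation=cv2.INTER_CUBIC))
E
```

```text
clock: 10.38
eef_pos: [528.7, 2.2, 9.1]
tool_rot: [3.137, 0.002, 0.012]
force: [-1.2, -0.7, -0.2]
width: 49.7
clock: 10.88
eef_pos: [528.5, 108.4, 110.4]
tool_rot: [3.141, -0.001, 0.02]
force: [0.2, 0.6, -0.5]
width: 48.9
[528.50449642 108.41599766 110.42506436]
```

View pics/w10.png

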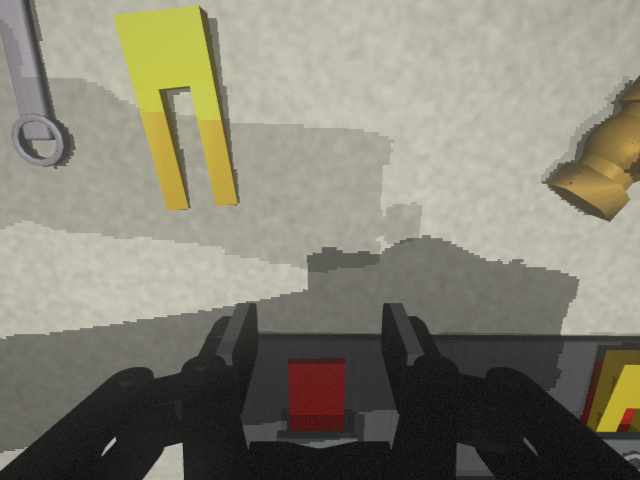

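View pics/s10c.png

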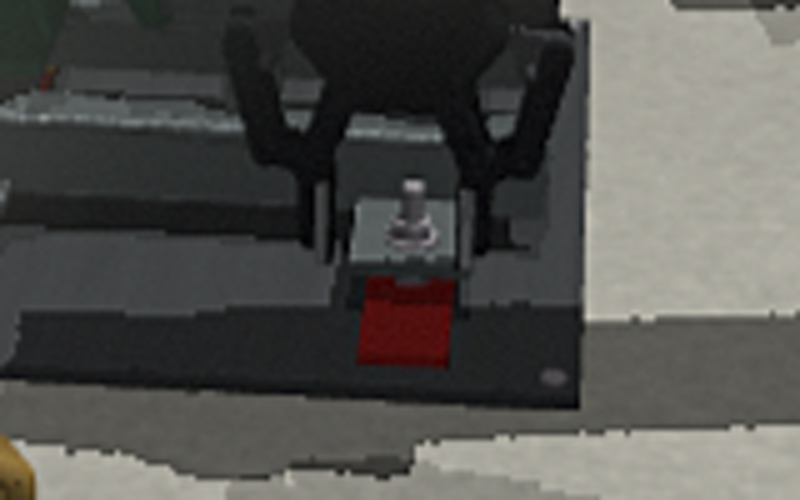

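```bash
python3 - <<'E'
from h import *
d=grab('wrist');print(toz(d,[[289,360],[345,360]],16).round(1))
print(plan([572,372,90],8.2))
E
```

```text
[[506.5  18.3  16. ]
 [545.3  18.9  16. ]]
[1.195, -6.757, 0.422, 0.26, 0.2, -7.59]
```

```bash
python3 -m creep '1.2 -6.76 0.4 0 0 -7.6 0.42;1.2 -6.76 0.4 0 0 -7.6 0.42;1.2 -6.76 0.4 0 0 -7.6 0.42;1.2 -6.76 0.4 0 0 -7.6 0.42;1.2 -6.76 0.4 0 0 -7.6 0.42;1.2 -6.76 0.4 0 0 -7.6 0.42;1.2 -6.76 0.4 0 0 -7.6 0.42;1.2 -6.76 0.4 0 0 -7.6 0.42;1.2 -6.76 0.4 0 0 -7.6 0.42'
python3 - <<'E'
from h import *
d=grab('wrist','w11')
for o in ctrl.cut_out('wrist','packer1')[:4]:
    c,a,s=meas(d,o['pixels'],6);print(round(o['score'],2),np.round(o['rect']),c.round(1),a.round(1),np.round(s,1))
    if abs(c[0]-577)<15:
        r=np.radians(a);g=c-38*np.array([np.cos(r),np.sin(r)]);print(g,plan([*g,2],a+90))
E
```

```text
clock: 11.83
eef_pos: [571.8, 374.0, 90.3]
tool_rot: [3.137, 0.004, 0.146]
force: [-0.5, -0.7, -0.1]
width: 49.8
0.89 [  1.  34.  71. 127.] [406.4 447.2] -95.9 [35.3 40.1]
0.72 [ 83. 195. 175. 367.] [453.3 332.4] -99.4 [ 43.  113.5]
0.7 [290. 221. 359. 380.] [578.1 336.4] -81.9 [ 40.  111.9]
[572.71507311 374.01306152] [0.022, -0.089, 2.227, 0.33, 0.22, 0.04]
0.7 [200.   2. 304.  99.] [520.9 483.7] -65.6 [40.4 48. ]
```

View pics/w11.png

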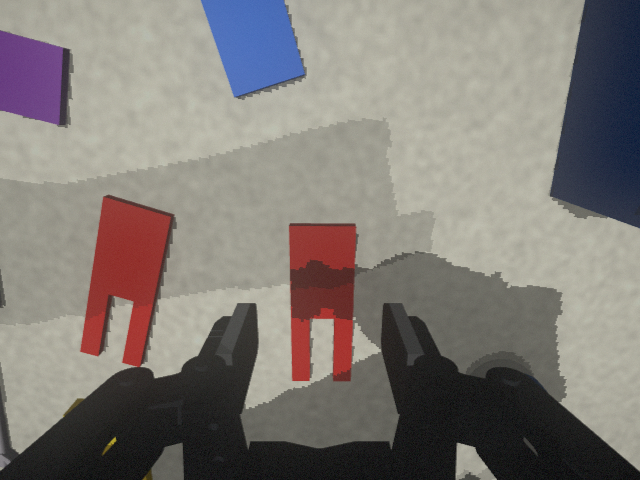

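```bash
python3 -m creep '0 0 0.7 0 0 0 0.42;0 0 1.4 0 0 0 0.42;0 0 2 0 0 0 0.42;0 0 2 0 0 0 0.42;0 0 2 0 0 0 0.42'
python3 - <<'E'
from h import *
for k in range(3):
    print(tool()[:3,3].round(1));grab('top')
E
```

```text
clock: 12.35
eef_pos: [571.6, 371.1, 11.1]
tool_rot: [3.136, 0.005, 0.143]
force: [0.8, 0.5, 0.5]
width: 49.6
[571.6 371.1  11.1]
[572.9 372.3  12.7]
[573.4 373.4  13.7]
```

```bash
python3 -m creep '0 0 0.15 0 0 0 0.42;0 0 0.3 0 0 0 0.42;0 0 0.3 0 0 0 0.42;0 0 0.3 0 0 0 0.42'
python3 -c "
from h import *
for k in range(3):
    print(tool()[:3,3].round(1));grab('top')"
```

```text
clock: 12.83
eef_pos: [571.3, 374.3, -0.3]
tool_rot: [3.139, 0.003, 0.146]
force: [-0.7, -0.4, -0.3]
width: 49.9
[ 5.713e+02  3.743e+02 -3.000e-01]
[ 5.716e+02  3.744e+02 -1.000e-01]
[571.7 374.5   0. ]
```

```bash
python3 -m creep '0 0 0.02 0 0 0 0.42;0 0 0.02 0 0 0 0.7;0 0 0.02 0 0 0 0.9;0 0 0.02 0 0 0 0.9;0 0 0.02 0 0 0 0.9'
python3 -c "
from h import *
print(tool()[:3,3].round(1))"
python3 -m creep '0 0 -0.7 0 0 0 0.9;0 0 -1.5 0 0 0 0.9;0 0 -2 0 0 0 0.9;0 0 -2 0 0 0 0.9;0 0 -2 0 0 0 0.9'
python3 - <<'E'
from h import *
print(tool()[:3,3].round(1),plan([526.6,105,80],0.8))
grab('wrist','w12')
E
```

```text
clock: 13.4
eef_pos: [572.1, 374.5, -0.3]
tool_rot: [3.139, 0.002, 0.146]
force: [-1.1, -0.3, 4.3]
width: 37.9
[ 5.721e+02  3.745e+02 -3.000e-01]
clock: 13.82
eef_pos: [572.4, 375.1, 80.2]
tool_rot: [3.14, 0.001, 0.146]
force: [-1.4, 0.3, -1.1]
width: 37.8
[572.4 375.1  80.2] [-2.116, 6.514, 0.017, 0.09, 0.02, 7.57]
```

View pics/w12.png

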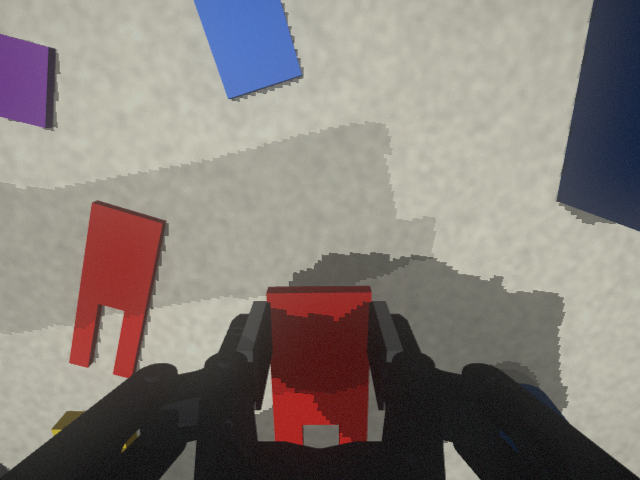

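```bash
python3 -m creep '-2.1 6.5 0 0 0 7.6 0.9;-2.1 6.5 0 0 0 7.6 0.9;-2.1 6.5 0 0 0 7.6 0.9;-2.1 6.5 0 0 0 7.6 0.9;-2.1 6.5 0 0 0 7.6 0.9;-2.1 6.5 0 0 0 7.6 0.9;-2.1 6.5 0 0 0 7.6 0.9;-2.1 6.5 0 0 0 7.6 0.9;-2.1 6.5 0 0 0 7.6 0.9;-2.1 6.5 0 0 0 7.6 0.9'
python3 - <<'E'
from h import *
grab('top');print(tool()[:3,3].round(1),plan([527,95,19],0.8))
E
```

```text
clock: 14.7
eef_pos: [526.0, 106.1, 79.1]
tool_rot: [3.139, 0.004, 0.014]
force: [0.3, -0.0, 0.0]
width: 38.2
[526.2 106.8  79.2] [0.021, 0.292, 1.505, 0.13, 0.2, 0.08]
```

```bash
python3 -m creep '0.03 0.25 0.7 0 0 0 0.9;0.03 0.25 1.49 0 0 0 0.9;0.03 0.25 1.49 0 0 0 0.9;0.03 0.25 1.49 0 0 0 0.9;0.03 0.25 1.49 0 0 0 0.9'
python3 -c "
from h import *
for k in range(2):
    grab('top');print(tool()[:3,3].round(1))"
python3 -m creep '0 0.3 0 0 0 0 0.9;0 0.6 0 0 0 0 0.9;0 0.9 0 0 0 0 0.9;0 0.9 0 0 0 0 0.9'

```

```text
clock: 15.17
eef_pos: [528.1, 96.3, 21.1]
tool_rot: [3.139, 0.002, 0.015]
force: [-0.0, 0.3, -0.7]
width: 38.0
[528.6  96.2  21.6]
[528.8  96.   21.9]
clock: 15.6
eef_pos: [528.6, 54.1, 21.3]
tool_rot: [3.136, 0.001, 0.008]
force: [0.5, 0.1, -0.1]
width: 37.7
```

```bash
python3 -m creep '0 0 0.07 0 0 0 0.9;0 0 0.07 0 0 0 0.9;0 0.3 0.07 0 0 0 0.9;0 0.6 0.07 0 0 0 0.9;0 0.9 0.07 0 0 0 0.9;0 0.9 0.07 0 0 0 0.9'
python3 -c "
from h import *
print(tool()[:3,3].round(1));d=grab('side');i=d['img'][170:270,250:410,::-1];cv2.imwrite('pics/s13c.png',cv2.resize(i,None,fx=5,fy=5,interpolation=cv2.INTER_CUBIC))"
```

```text
clock: 16.1
eef_pos: [528.8, 18.4, 18.0]
tool_rot: [3.136, 0.002, 0.008]
force: [0.0, -0.1, -0.1]
width: 37.2
[528.8  18.4  18. ]
```

View pics/s13c.png

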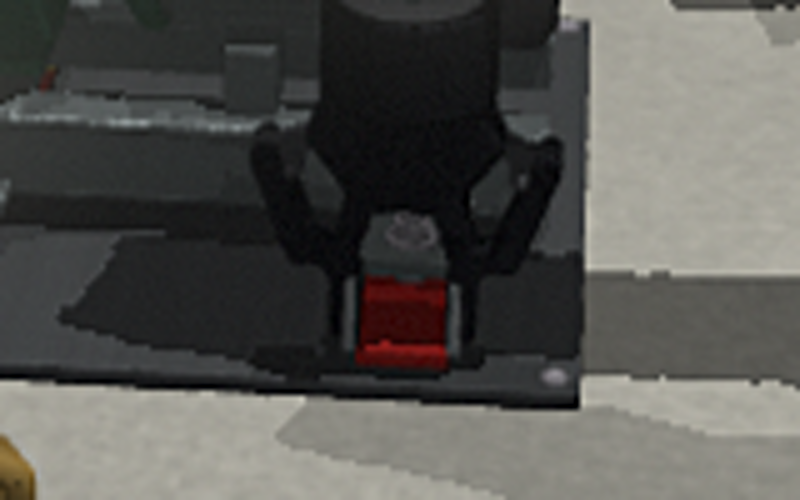

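```bash
python3 -m creep '0 0.1 0 0 0 0 0.9;0 0.2 0 0 0 0 0.9;0 0.2 0 0 0 0 0.9'
python3 -m creep '0 0.06 0 0 0 0 0.9;0 0.12 0 0 0 0 0.9;0 0.12 0 0 0 0 0.9'
python3 -m creep '0 0.04 0 0 0 0 0.9;0 0.08 0 0 0 0 0.9;0 0.08 0 0 0 0 0.9'
```

```text
clock: 16.4
eef_pos: [528.9, 14.3, 17.9]
tool_rot: [3.138, 0.002, 0.013]
force: [1.0, -0.2, 0.2]
width: 37.6
clock: 16.65
eef_pos: [528.9, 9.8, 18.0]
tool_rot: [3.138, 0.002, 0.013]
force: [-0.2, 0.8, -0.1]
width: 37.5
clock: 16.9
eef_pos: [529.0, 6.6, 18.0]
tool_rot: [3.138, 0.002, 0.013]
force: [-0.1, -0.4, -0.7]
width: 38.0
```

```bash
python3 -m creep '0 0.04 0 0 0 0 0.9;0 0.06 0 0 0 0 0.9;0 0.06 0 0 0 0 0.9'
python3 -m creep '0 0.04 0 0 0 0 0.9;0 0.04 0 0 0 0 0.9'
```

```text
clock: 17.15
eef_pos: [528.9, 6.2, 17.9]
tool_rot: [3.14, 0.002, 0.015]
force: [-0.4, 4.8, 0.2]
width: 37.6
clock: 17.32
eef_pos: [528.8, 6.0, 17.9]
tool_rot: [-3.141, 0.003, 0.016]
force: [-0.2, 7.5, -0.1]
width: 37.8
```

```bash
python3 -m creep '0 -0.04 0.03 0 0 0 0.9;0 -0.04 0.05 0 0 0 0.9;0 -0.04 0.05 0 0 0 0.6;0 -0.04 0.05 0 0 0 0.42;0 -0.04 0.05 0 0 0 0.42;0 -0.04 0.05 0 0 0 0.42'
python3 -m creep '0 0 -0.5 0 0 0 0.42;0 -0.3 -1.5 0 0 0 0.42;0 -2.5 -2.5 0 0 0 0.42;0 -2.5 -2.5 0 0 0 0.42;0 -2.5 -2.5 0 0 0 0.42;0 -2.5 -2.5 0 0 0 0.42'
python3 - <<'E'
from h import *
d=grab('wrist','w14')
print(tool()[:3,3])
for o in ctrl.cut_out('wrist','wedge')[:4]:
    c,a,s=meas(d,o['pixels'],8);print(round(o['score'],2),np.round(o['rect']),c.round(1),a.round(1),np.round(s,1))
d=grab('side');i=d['img'][170:270,250:410,::-1];cv2.imwrite('pics/s14c.png',cv2.resize(i,None,fx=5,fy=5,interpolation=cv2.INTER_CUBIC))
E
```

```text
clock: 17.82
eef_pos: [529.0, 3.2, 16.0]
tool_rot: [3.137, 0.002, 0.012]
force: [-0.9, 0.3, 0.4]
width: 49.2
clock: 18.32
eef_pos: [528.9, 109.6, 117.3]
tool_rot: [3.141, -0.002, 0.02]
force: [0.5, 0.1, -0.3]
width: 49.7
[528.30332934 106.34311605 116.34653902]
0.73 [119.   8. 241. 210.] [445.1 185.4] -82.2 [ 51.8 111.7]
```

View pics/w14.png

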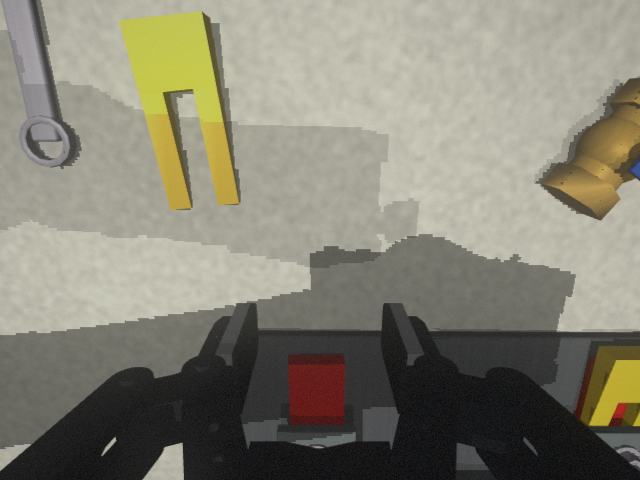

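View pics/s14c.png

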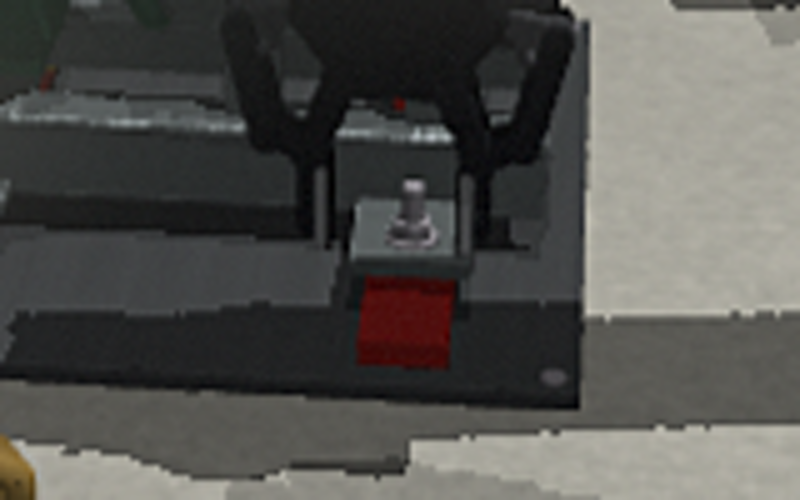

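```bash
python3 -c "
from h import *
grab('top');print(plan([440.5,225,80],6.7))"
```

```text
[-2.14, -3.09, 0.871, 0.27, 0.19, -6.09]
```

```bash
python3 -m creep '-2.14 -3.05 0.5 0 0 -6 0.3;-2.14 -3.05 0.5 0 0 -6 0.3;-2.14 -3.05 0.87 0 0 -6 0.3;-2.14 -3.05 0.87 0 0 -6 0.3;-2.14 -3.05 0.87 0 0 -6 0.3;-2.14 -3.05 0.87 0 0 -6 0.3;-2.14 -3.05 0.87 0 0 -6 0.3'
python3 - <<'E'
from h import *
d=grab('wrist','w15')
for o in ctrl.cut_out('wrist','wedge')[:2]:
    c,a,s=meas(d,o['pixels'],8);print(round(o['score'],2),np.round(o['rect']),c.round(1),a.round(1),np.round(s,1))
print(tool()[:3,3].round(1))
E
```

```text
clock: 19.1
eef_pos: [441.6, 223.4, 80.4]
tool_rot: [3.137, 0.002, 0.115]
force: [0.3, -0.5, 0.3]
width: 59.9
0.75 [276. 229. 361. 388.] [445.6 187.4] -82.4 [ 47.4 107.9]
[442.1 223.4  80.9]
```

View pics/w15.png

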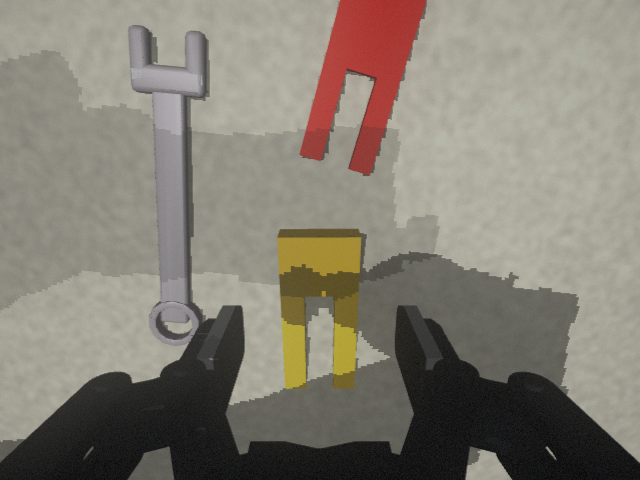

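```bash
python3 - <<'E'
from h import *
d=grab('wrist')
print('ring right',toz(d,[[202,322]],8).round(1),'tips',toz(d,[[295,388],[345,387]],3).mean(0).round(1),'tail top',toz(d,[[279,238],[360,237]],16.75).round(1),'tail bot',toz(d,[[279,230],[360,229]],0).round(1))
print(tool()[:3,3].round(1))
print(plan([441,224.5,2],7))
E
```

```text
ring right [[374.8 173.2   8. ]] tips [452.7 129.9   3. ] tail top [[418.  235.4  16.8]
 [461.9 241.1  16.8]] tail bot [[416.4 234.9   0. ]
 [463.6 240.9   0. ]]
[442.  223.7  80.9]
[-0.02, -0.031, 1.973, 0.2, 0.08, -0.45]
```

```bash
python3 -m creep '0 0 0.7 0 0 -0.3 0.3;0 0 1.4 0 0 -0.3 0.3;0 0 1.98 0 0 -0.3 0.3;0 0 1.98 0 0 -0.3 0.3;0 0 1.98 0 0 -0.3 0.3;0 0 1.98 0 0 -0.3 0.3'
python3 -c "
from h import *
for k in range(2):
    grab('top');print(tool()[:3,3].round(1),tool()[:3,2].round(4))"
```

```text
clock: 19.75
eef_pos: [441.5, 224.9, 2.4]
tool_rot: [3.139, 0.001, 0.122]
force: [-0.7, -0.4, 0.4]
width: 59.9
[441.7 225.3   2.8] [ 1.0e-04 -2.2e-03 -1.0e+00]
[441.6 225.5   2.9] [ 4.e-04 -2.e-03 -1.e+00]
```

```bash
python3 -m creep '0 0.04 0.08 0 0 0 0.3;0 0.04 0.08 0 0 0 0.3;0 0.04 0.08 0 0 0 0.6;0 0.04 0.08 0 0 0 0.9;0 0.04 0.08 0 0 0 0.9;0 0.04 0.08 0 0 0 0.9'
python3 -c "
from h import *
print(tool()[:3,3].round(1),tool()[:3,2].round(4))"
python3 -m creep '0 0 -0.7 0 0 0 0.9;0 0 -1.5 0 0 0 0.9;0 0 -2 0 0 0 0.9;0 0 -2 0 0 0 0.9;0 0 -2 0 0 0 0.9'
python3 - <<'E'
from h import *
d=grab('wrist','w16');print(tool()[:3,3].round(1))
E
```

```text
clock: 20.35
eef_pos: [440.8, 223.9, -0.9]
tool_rot: [3.139, 0.002, 0.123]
force: [-1.1, -0.3, 6.9]
width: 44.3
[440.8 223.9  -0.9] [-0.0015 -0.0026 -1.    ]
clock: 20.77
eef_pos: [441.3, 224.7, 79.3]
tool_rot: [3.14, 0.0, 0.124]
force: [-0.7, -0.4, -1.0]
width: 44.5
[440.5 224.3  78.3]
```

View pics/w16.png

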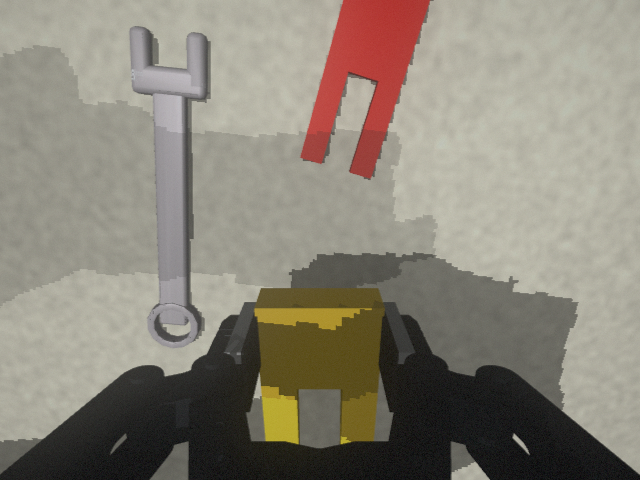

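```bash
python3 -c "
from h import *
grab('top');print(plan([527,103,60],0.8))"
```

```text
[1.785, 3.268, 0.446, 0.18, 0.2, 6.29]
```

```bash
python3 -m creep '1.8 3.25 0 0 0 6.3 0.9;1.8 3.25 0 0 0 6.3 0.9;1.8 3.25 0 0 0 6.3 0.9;1.8 3.25 0.4 0 0 6.3 0.9;1.8 3.25 0.4 0 0 6.3 0.9;1.8 3.25 0.4 0 0 6.3 0.9;1.8 3.25 0.4 0 0 6.3 0.9'
python3 - <<'E'
from h import *
d=grab('wrist','w17');print(tool()[:3,3].round(1),plan([527.2,103,27],0.8))
d=grab('side');i=d['img'][170:270,250:410,::-1];cv2.imwrite('pics/s17c.png',cv2.resize(i,None,fx=5,fy=5,interpolation=cv2.INTER_CUBIC))
E
```

```text
clock: 21.45
eef_pos: [526.5, 104.4, 61.1]
tool_rot: [3.139, 0.006, 0.014]
force: [-0.6, 0.3, -0.8]
width: 44.5
[526.7 105.1  61.6] [0.016, 0.051, 0.864, 0.13, 0.28, 0.06]
```

View pics/s17c.png

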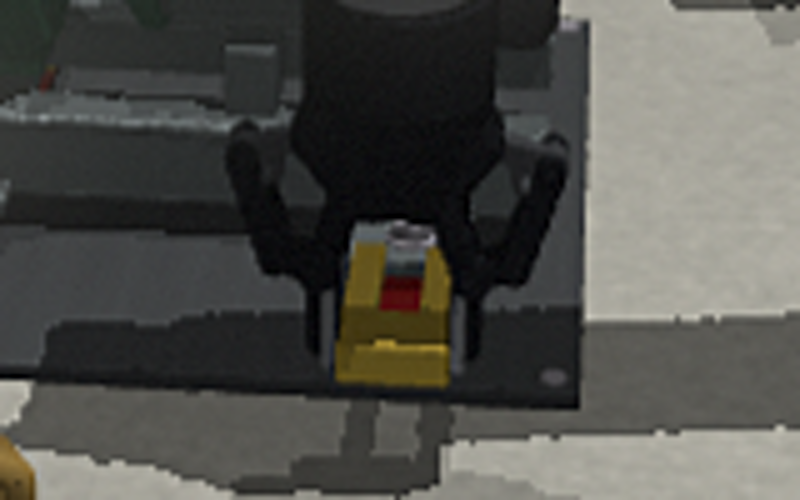

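```bash
python3 -m creep '0.03 0 0.5 0 0 0 0.9;0.03 0 0.86 0 0 0 0.9;0.03 0 0.86 0 0 0 0.9;0.03 0 0.86 0 0 0 0.9;0.03 0 0.86 0 0 0 0.9'
python3 -c "
from h import *
for k in range(2):
    grab('top');print(tool()[:3,3].round(1),tool()[:3,2].round(4))"
```

```text
clock: 21.97
eef_pos: [529.4, 104.6, 28.7]
tool_rot: [3.139, 0.002, 0.015]
force: [0.2, 0.5, -0.7]
width: 44.4
[529.6 104.4  28.9] [-9.0e-04 -2.6e-03 -1.0e+00]
[529.8 104.3  29. ] [-7.0e-04 -2.6e-03 -1.0e+00]
```

```bash
python3 -m creep '-0.03 0.1 0.07 0 0 0 0.9;-0.03 0.1 0.14 0 0 0 0.9;-0.03 0.1 0.14 0 0 0 0.9;-0.03 0.1 0.14 0 0 0 0.9'
python3 -m creep '0 0 0.02 0 0 0 0.9;0 0 0.04 0 0 0 0.9;0 0 0.04 0 0 0 0.9'
python3 -m creep '0 0 0.02 0 0 0 0.9;0 0 0.03 0 0 0 0.9;0 0 0.03 0 0 0 0.9'
```

```text
clock: 22.4
eef_pos: [528.0, 99.5, 22.4]
tool_rot: [3.139, 0.002, 0.013]
force: [-1.1, -0.1, -1.0]
width: 44.4
clock: 22.65
eef_pos: [528.2, 99.8, 20.8]
tool_rot: [3.139, 0.002, 0.013]
force: [0.1, 1.0, 0.7]
width: 44.4
clock: 22.9
eef_pos: [528.3, 99.8, 19.9]
tool_rot: [3.139, 0.002, 0.013]
force: [-0.6, 1.0, 4.0]
width: 44.9
```

```bash
python3 -m creep '0 0.2 -0.02 0 0 0 0.9;0 0.4 -0.02 0 0 0 0.9;0 0.6 -0.02 0 0 0 0.9;0 0.6 -0.02 0 0 0 0.9'
python3 -m creep '0 0.2 0 0 0 0 0.9;0 0.4 0 0 0 0 0.9;0 0.4 0 0 0 0 0.9;0 0.4 0 0 0 0 0.9'
```

```text
clock: 23.23
eef_pos: [528.7, 72.5, 20.7]
tool_rot: [3.137, 0.002, 0.01]
force: [-0.3, -2.0, 1.9]
width: 44.5
clock: 23.57
eef_pos: [529.0, 57.7, 20.7]
tool_rot: [3.137, 0.001, 0.012]
force: [-0.1, -2.8, 3.7]
width: 44.7
```

```bash
python3 -m creep '0 0.1 0 0 0 0 0.9;0 0.2 0 0 0 0 0.9;0 0.2 0 0 0 0 0.9'
python3 -m creep '0 0.05 0 0 0 0 0.9;0 0.1 0 0 0 0 0.9;0 0.1 0 0 0 0 0.9'
python3 -c "
from h import *
d=grab('side');i=d['img'][170:270,250:410,::-1];cv2.imwrite('pics/s18c.png',cv2.resize(i,None,fx=5,fy=5,interpolation=cv2.INTER_CUBIC));print(tool()[:3,3].round(1),ctrl.read_state()['force'])"
```

```text
clock: 23.82
eef_pos: [529.0, 52.4, 20.9]
tool_rot: [3.14, 0.002, 0.014]
force: [-0.1, 2.1, 4.6]
width: 44.6
clock: 24.07
eef_pos: [529.1, 49.3, 20.9]
tool_rot: [3.141, 0.002, 0.015]
force: [-0.3, 3.1, 5.3]
width: 44.6
[529.1  49.3  20.9] [-0.03083612  3.80841039  7.26961595]
```

View pics/s18c.png

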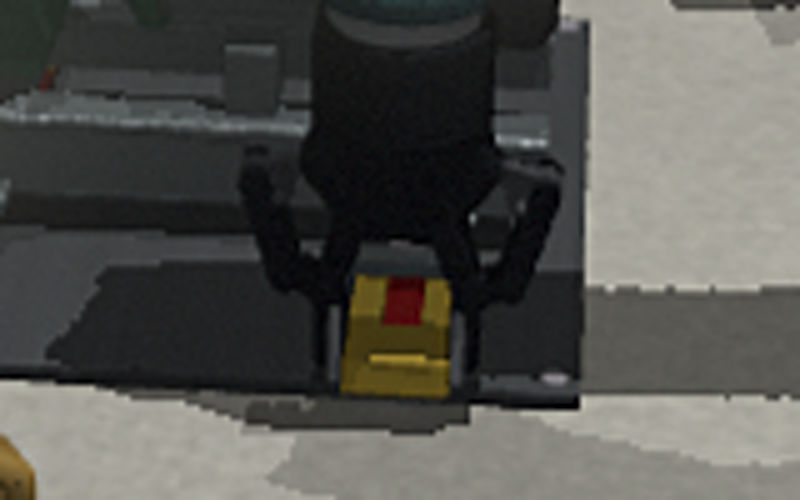

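```bash
python3 -m creep '0 0.05 -0.02 0 0 0 0.9;0 0.1 -0.02 0 0 0 0.9;0 0.1 -0.02 0 0 0 0.9'
python3 -m creep '0 0.05 0 0 0 0 0.9;0 0.1 0 0 0 0 0.9;0 0.1 0 0 0 0 0.9'
```

```text
clock: 24.37
eef_pos: [528.3, 42.7, 21.1]
tool_rot: [3.138, 0.003, 0.013]
force: [-0.5, 0.1, -0.2]
width: 44.8
clock: 24.62
eef_pos: [528.7, 38.7, 21.2]
tool_rot: [3.138, 0.003, 0.012]
force: [0.4, 0.0, 0.3]
width: 44.5
```

```bash
python3 -m creep '0 0.03 0.01 0 0 0 0.9;0 0.07 0.01 0 0 0 0.9;0 0.07 0.01 0 0 0 0.9'
python3 -m creep '0 0.03 0 0 0 0 0.9;0 0.07 0 0 0 0 0.9;0 0.07 0 0 0 0 0.9'
python3 -m creep '0 0.03 0 0 0 0 0.9;0 0.05 0 0 0 0 0.9;0 0.05 0 0 0 0 0.9'
```

```text
clock: 24.87
eef_pos: [529.1, 36.8, 21.1]
tool_rot: [3.139, 0.002, 0.013]
force: [-0.5, 0.3, 1.8]
width: 44.4
clock: 25.12
eef_pos: [529.1, 35.8, 21.1]
tool_rot: [3.141, 0.002, 0.015]
force: [0.8, 4.3, 1.5]
width: 44.4
clock: 25.37
eef_pos: [529.0, 35.6, 21.1]
tool_rot: [-3.141, 0.002, 0.016]
force: [-0.6, 8.7, 2.1]
width: 44.8
```

```bash
python3 -m creep '0 0.04 0 0 0 0 0.9;0 0.04 0 0 0 0 0.9;0 0.04 0 0 0 0 0.9;0 0.04 0 0 0 0 0.9'
python3 -m creep '0 0 0 0 0 0 0.9;0 0 0 0 0 0 0.9;0 0 0 0 0 0 0.9;0 0 0 0 0 0 0.9;0 0 0 0 0 0 0.9;0 0 0 0 0 0 0.9'
python3 - <<'E'
from h import *
for k in range(3):
    d=grab('side');s=ctrl.read_state();print(s['eef_pos'],np.round(s['force'],1),np.round(s['torque'],2))
i=d['img'][170:270,250:410,::-1];cv2.imwrite('pics/s19c.png',cv2.resize(i,None,fx=5,fy=5,interpolation=cv2.INTER_CUBIC))
grab('wrist','w19')
E
```

```text
clock: 25.7
eef_pos: [529.0, 35.2, 21.1]
tool_rot: [-3.139, 0.003, 0.017]
force: [-0.5, 11.8, 1.7]
width: 44.5
clock: 26.2
eef_pos: [529.0, 35.2, 21.1]
tool_rot: [-3.139, 0.003, 0.017]
force: [-0.3, 10.3, 2.6]
width: 44.4
[528.95967827  35.24673199  21.13217285] [-0.7 10.7  2.7] [ 2.24 -0.07 -0.02]
[528.94587066  35.19730652  21.10978137] [ 0.2 11.1  1.7] [ 2.22 -0.   -0.02]
[528.99619846  35.20573922  21.14833203] [-0.6 10.5  2.4] [ 2.16 -0.04 -0.07]
```

View pics/s19c.png

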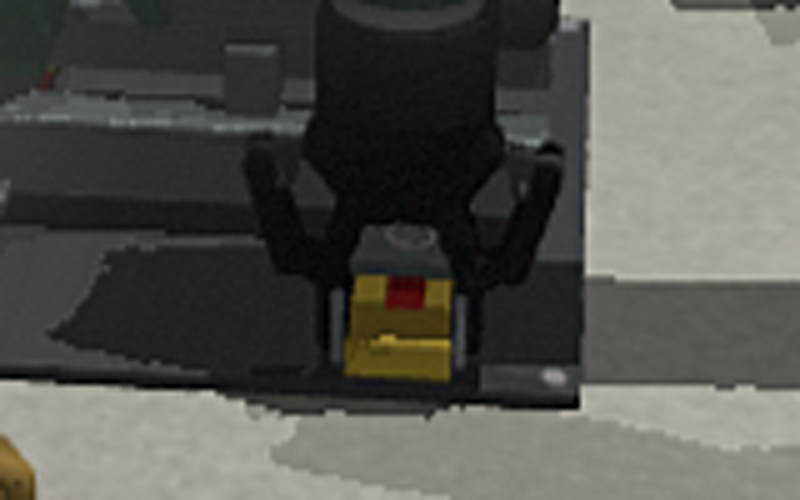

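View pics/w19.png

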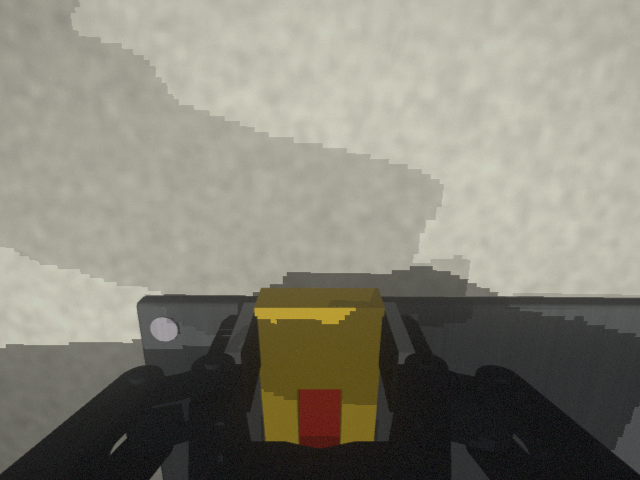

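```bash
python3 -c "
from h import *
print(ctrl.finish_job());s=ctrl.read_state();print(s['clock'],s['force'],s['eef_pos'],s['width'])"
```

```text
the job is handed in; nothing more can be done
None
the job is handed in; nothing more can be done
```

I stacked two red packers under the open foot, pushed the wedge in on top until it bit, and handed the job in at about 26 s still gripping and pushing the wedge. No verdict was reported.

- **Gap:** the wrist camera views gave about 19–20 mm, so two packers were needed. My first edge readings were inconsistent: the foot and plate came out thinner than stated. A fit to the known dimensions gave 19.2 ± 0.7 mm.
- **Packers:** each was slid in flat until it pressed on the stud with about 5–8 N. The two stopped within 1 mm of each other. The picture after release shows them stacked squarely. Absolute positions from the pictures differ by up to about 5 mm, so I relied on the stop at the stud.
- **Wedge:** it bit with the tip about 37 mm under the foot. That works out to a 19.6 mm gap, which agrees with the camera estimate.
- **Last checks:** the push held steady at 10–11 N along the wedge. By my estimate that is about 8 N on the foot, assuming the stated friction. Vertical force was about 2 N, the wedge had not slipped in the grip, and the tool was still and square.
- **Not measured:** I did not measure the lift of the foot directly. The estimated load is well below the 30 N that starts to lift it. I also did not re-measure the valve, bottle and spanner at the end; no move touched them.

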